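# Lay out gearbox parts in rebuild order

## Task

Lay out the four loose gearbox parts upright on the aluminium plate, ready for reassembly: the wide gear, hub up, centred on the end pad next to the flange, the small gear centred on the pad at the other end, and the sleeve standing centred on the pad between them. Then slip the bearing ring over the wide gear's hub so that it lies flat on the gear. Set the parts down rather than dropping them, and leave the wrench and the can where they are.

Things in the scene. Friction and masses are not known exactly. Their poses are not given: they have to be found in the camera images.
- gear_center (a point): Wide gear: a flat dark steel toothed wheel 72 mm across and 16 mm thick, lying flat, with a bright round hub 24 mm across that stands 34 mm up from the middle of its upper face (50 mm tall in all). About 0.5 kg. Too wide to grip by the teeth: grip it by the hub. This point: on its axis, 25 mm above its underside (half-way up, i.e. 9 mm above the toothed wheel's upper face). z is its axis, up.
- pinion_center (a point): Small gear (pinion): a dark steel toothed wheel 48 mm across and 28 mm tall with a bright collar 30 mm across and 12 mm tall on top; 40 mm tall in all, standing upright. About 0.35 kg. This point: its centre, 20 mm above its underside. z is its axis, up.
- sleeve_center (a point): Sleeve: a plain, tall, narrow steel tube 34 mm across (24 mm bore), 46 mm tall, standing on its end. About 0.16 kg. This point: its centre, 23 mm above its foot. z is its axis, up.
- bearing_center (a point): Bearing ring: a low, wide steel ring 56 mm outside, 34 mm bore, 16 mm tall, with a circle of balls in its upper face, lying flat (all four parts start on a 2 mm cardboard sheet fixed on the bench in front of the plate). About 0.15 kg. This point: its centre, 8 mm above its underside. z is its axis, up.
- pad_left: Black rubber disc, 60 mm across and 3 mm thick, fixed on the aluminium layout plate; the left-hand end of the row of three as the robot sees it (about 95 mm from the middle one). Origin: centre of its underside, so its top, on which parts stand, is 3 mm above. Its y axis runs along the row of pads towards pad_left, z up.
- pad_mid: Black rubber disc, 60 mm across and 3 mm thick, fixed on the aluminium layout plate; the middle one of the row of three. Origin: centre of its underside, so its top, on which parts stand, is 3 mm above. Its y axis runs along the row of pads towards pad_left, z up.
- pad_right: Black rubber disc, 60 mm across and 3 mm thick, fixed on the aluminium layout plate; the right-hand end of the row of three as the robot sees it (about 95 mm from the middle one). Origin: centre of its underside, so its top, on which parts stand, is 3 mm above. Its y axis runs along the row of pads towards pad_left, z up.
- flange: Output flange: a steel disc 56 mm across and 10 mm thick with six bolt heads and a stub 22 mm across rising from its middle, 44 mm tall in all, fixed on the layout plate beyond one end of the row of pads, about 83 mm from the end pad; it may be at the left or the right end. A fixed open grey plastic pot (54 mm across, 40 mm tall) stands in the same way at the other end. The plate is 420 mm by 100 mm and 8 mm thick. Origin: centre of the flange's underside.
- wrench: Bystander: steel wrench 170 mm long lying on the bench right of the plate. Leave it alone. Origin: centre of its underside; its x axis runs along it.
- can: Bystander: closed can 66 mm across and 100 mm tall, standing on the bench left of the plate. Leave it alone. Origin: centre of its underside.

How it is judged:
By the outcome, as a careful person would: the job done as asked, in the order asked, and still so for the second after the job is handed in, with the robot touching nothing.
It also fails if it takes over 99 s, if anything falls off the work surface, if the arm or the gripper's body presses on something with over 40 N, if the wrist force passes 120 N, or if a joint passes its speed limit or range.

## Robot

A 6-joint arm with a two-finger parallel gripper is mounted at the origin on the work surface. World frame = base frame: x ahead of the robot, y to its left, z up, the work surface at z = 0. Lengths are in m, angles in rad, forces in N, time in s.
With the tool pointing down it reaches from about 0.35 to 0.85 m from the base axis. Payload 8.1 kg.
Tool frame: the origin (TCP) lies at the centre of the arm's flange, where the gripper is bolted on; the fingertips stand 186 mm ahead of it and the grasp point (between the pads) lies 167 mm ahead of it; z points along the fingers, y is the direction in which the jaws open and shut (so a half turn about z gives the same grasp; the last joint's range is limited). The gripper opens to 93 mm and grips with 3 to 60 N. Pads are 15 mm wide; open, the fingers measure 128 mm over their backs; the gripper's body (75 mm by 188 mm) begins 65 mm behind the grasp point.
Start: joints at [-0.085, 0.13, 1.488, -0, 1.523, -0.085], TCP at [0.6, 0, 0.405] pointing down, gripper open.
Joint ranges: [-2.96, 2.96], [-0.89, 2.26], [0.02, 2.5], [-1.34, 4.48], [0, 2.73], [-2.66, 2.66]. Speed limits (rad/s): [2.39, 2.39, 2.79, 3.14, 3.14, 3.14].

## Interface

Orientations are given as a rotation vector (axis times angle).
In Python, from plant import robot, viewer, order gives the robot as it stands.
- The arm moves only by the tool apply_moves, never from a script. Its argument "deltas" is a list of rows, each a list of 3 entries, a list of its own where there are three numbers: the finger opening in mm, from 0 to 93, then the shift along the tool's x, y, z in mm, then the turn about the tool's z in rad. In form: [[grip, [dx, dy, dz], yaw], ...]. A call has 1 to 5 rows; each row shifts and turns the commanded pose from where the row before left it, along the tool's axes as they then stand; what a row does not reach is not made up. A row lasts 1/8 s, in which the tool goes at most 62.5 mm and 10.7 degrees, less where a joint would pass 70% of its speed; a pose out of reach is approached as far as the arm can. A call is refused whole if a number of a shift passes 62.5 or a number of a turn 0.188, either way. A call with a gripper value outside its range is refused whole. The fingers move at their own pace and stop on an object; "grip_force" is the grip in N (left out, the last holds). Time passes only in rows, so rows that do not move let the fingers close. It gives the time, the measured TCP pose, the force and the opening at its end, in the units of the state.
- robot.read_state(): the state, without advancing time (a new reading comes with each control period).
- viewer.read_camera(name): name is "scene" or "side" or "wrist"; returns the picture (384x512x3 uint8, blue, green, red); there is no depth.
- viewer.get_calibration(name): a dict with "fx", "fy", "cx", "cy" (pixels), "distortion" ([k1, k2, p1, p2, k3] as OpenCV has them; the pictures are not rectified), "R" (3x3) and "t" (3): a world point X has camera coordinates R X + t. Camera axes: x right, y down, z forward; pixel columns grow to the right and rows downward; lengths in m; the calibration is good to about 2 mm. A picture is of the moment at which its call begins: read the wrist's pose just before it. get_calibration takes no time and is no camera call; for the wrist camera it gives the pose at the moment of the call.
- order.close_job(): hands the job in, once; it reports no verdict.
The state is a dict: "t": time; "q": joint angles; "dq": joint speeds; "joint_torque": joint torques, N m; "tool_pos": TCP position; "orientation": TCP orientation; "force": force on the tool from outside, world axes, zero at the start; "wrist_torque": the same for the moment, N m; "opening": finger opening in m.
Only numpy, scipy, OpenCV 4.12 (cv2) and the standard library are available. Lean on these libraries where they do the work, as an engineer would, in place of code of your own. Each camera call takes 0.05 s, during which the arm holds its last target. There are 200 camera calls.

## Working session

There is one attempt and no reset: what is moved stays moved. The work goes in short steps, Python scripts to look and compute and a tool call to move; the robot and the scene stay as the last step left them, time stands still between calls to the robot, and variables do not carry over. Pictures are saved under pics/ and viewed, about 12 in all and at most 16, crops included, and the job is handed in when it is done.

Besides the shell and the picture viewer there is one more tool, called after "Call:" by a JSON object that holds its "name" and its "arguments", one argument or row to a line. apply_moves: Moves the arm, as the interface text tells. Its arguments: {"type":"object","properties":{"deltas":{"type":"array"},"grip_force":{"type":"number"}},"required":["deltas"]}

```bash
mkdir -p pics; cat > h.py <<'E'
import numpy as np, cv2
from plant import robot, viewer, order
def K(c): return np.array([[c['fx'],0,c['cx']],[0,c['fy'],c['cy']],[0,0,1.]])
def ray(c,uv):
    p=cv2.undistortPoints(np.array(uv,float).reshape(-1,1,2),K(c),np.array(c['distortion'],float)).reshape(-1,2)
    R=np.array(c['R']);t=np.array(c['t'])
    return -R.T@t, np.c_[p,np.ones(len(p))]@R
def atz(c,uv,z):
    o,d=ray(c,uv); z=np.broadcast_to(z,(len(d),))
    return o+d*((z-o[2])/d[:,2])[:,None]
def proj(c,X):
    R=np.array(c['R']);t=np.array(c['t'])
    return cv2.projectPoints(np.array(X,float).reshape(-1,1,3),cv2.Rodrigues(R)[0],t,K(c),np.array(c['distortion'],float))[0].reshape(-1,2)
E
python3 - <<'E'
from h import *
s=robot.read_state(); print({k:np.round(v,3).tolist() for k,v in s.items()})
for n in ("scene","side","wrist"):
    im=viewer.read_camera(n); c=viewer.get_calibration(n); cv2.imwrite(f"pics/{n}0.png",im)
    print(n,{k:np.round(v,3).tolist() for k,v in c.items()})
    cv2.imwrite(f"pics/{n}0_v.png",cv2.resize(im,(800,600),interpolation=cv2.INTER_CUBIC))
E
```

```text
{'t': 0.0, 'q': [-0.085, 0.131, 1.489, 0.0, 1.523, -0.085], 'dq': [-0.004, 0.001, 0.0, 0.0, 0.004, -0.0], 'joint_torque': [-0.002, -55.985, -49.176, 0.077, 0.036, -0.0], 'tool_pos': [0.6, 0.0, 0.404], 'orientation': [-2.22, -2.22, 0.002], 'force': [-0.54, 0.799, -0.051], 'wrist_torque': [-0.059, 0.007, -0.006], 'opening': 0.093}
scene {'fx': 370.046, 'fy': 370.046, 'cx': 260.909, 'cy': 188.479, 'distortion': [-0.121, 0.0, 0.0, 0.0, 0.0], 'R': [[-0.834, 0.552, -0.015], [0.474, 0.702, -0.532], [-0.283, -0.451, -0.847]], 't': [0.474, -0.233, 1.227]}
side {'fx': 398.266, 'fy': 398.266, 'cx': 249.267, 'cy': 190.11, 'distortion': [-0.056, 0.0, 0.0, 0.0, 0.0], 'R': [[0.866, -0.499, 0.023], [-0.255, -0.481, -0.839], [0.429, 0.721, -0.544]], 't': [-0.485, 0.191, 0.833]}
wrist {'fx': 298.116, 'fy': 298.116, 'cx': 252.368, 'cy': 194.839, 'distortion': [-0.068, 0.0, 0.0, 0.0, 0.0], 'R': [[1.0, 0.0, -0.002], [0.001, -0.967, 0.253], [-0.002, -0.253, -0.967]], 't': [-0.599, -0.032, 0.389]}
```

View pics/scene0_v.png

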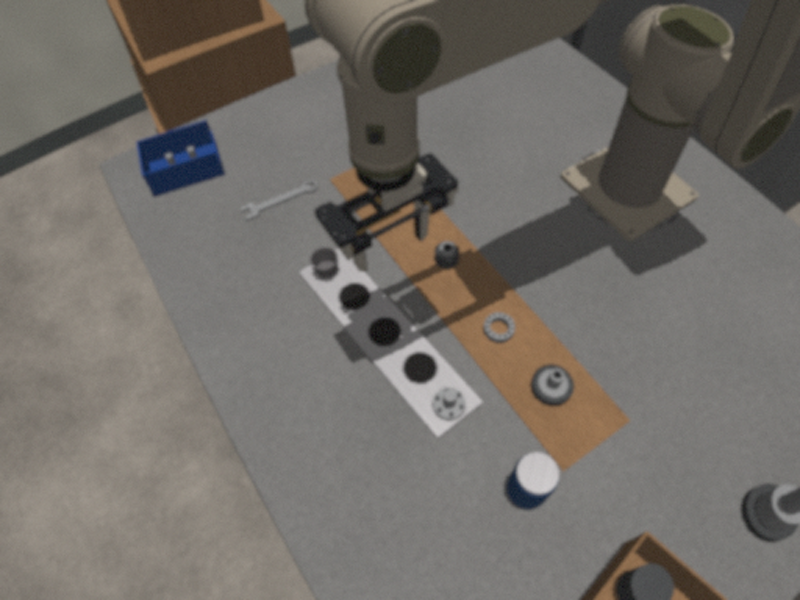

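View pics/wrist0_v.png

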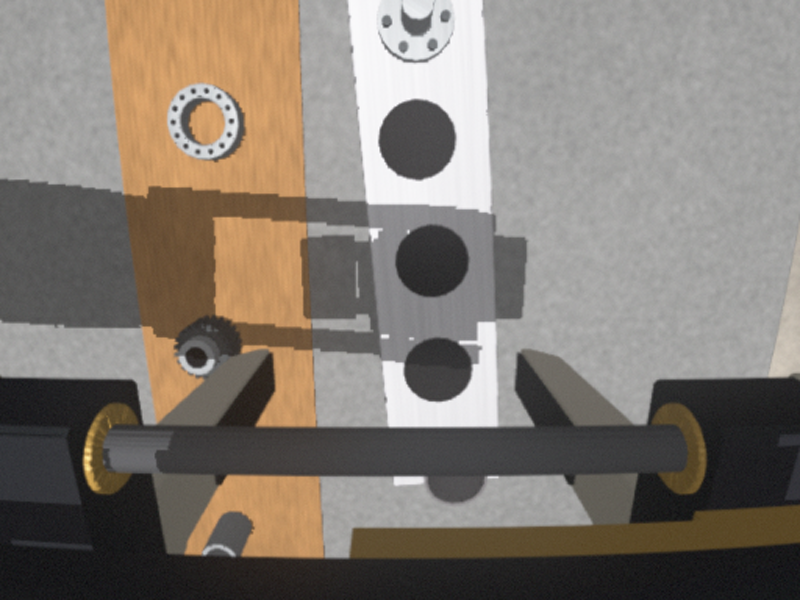

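```bash
python3 - <<'E'
from h import *
f=.64
c=viewer.get_calibration("wrist")
W=dict(padL=(417,139.5,11),padM=(432,261,11),padR=(438,369.5,11),flange=(415,22,18),bearing=(204,122,18),pinion=(197,356,42),sleeve=(222,550,48))
for k,(u,v,z) in W.items(): print(k,np.round(atz(c,[((u+.5)*f-.5,(v+.5)*f-.5)],z/1e3)[0]*1e3,1))
c=viewer.get_calibration("scene")
S=dict(padL=(420,368,11),padM=(385,331,11),padR=(355,296,11),bearing=(500,326,18),pinion=(447,246,42),gear=(555,376,52),gearwheel=(553,386,18),can=(538,472,100))
for k,(u,v,z) in S.items(): print('S',k,np.round(atz(c,[((u+.5)*f-.5,(v+.5)*f-.5)],z/1e3)[0]*1e3,1))
E
```

```text
padL [615.9 100.8  11. ]
padM [629.1   7.3  11. ]
padR [636.2 -86.6  11. ]
flange [613.5 181.6  18. ]
bearing [455.9 114.2  18. ]
pinion [442.8 -63.1  42. ]
sleeve [ 444.8 -246.3   48. ]
S padL [613.7 105.6  11. ]
S padM [624.9  10.4  11. ]
S padR [631.8 -83.5  11. ]
S bearing [450.9 120.3  18. ]
S pinion [437.1 -63.7  42. ]
S gear [449.  257.8  52. ]
S gearwheel [448.2 262.3  18. ]
S can [589.3 369.3 100. ]
```

View pics/side0_v.png

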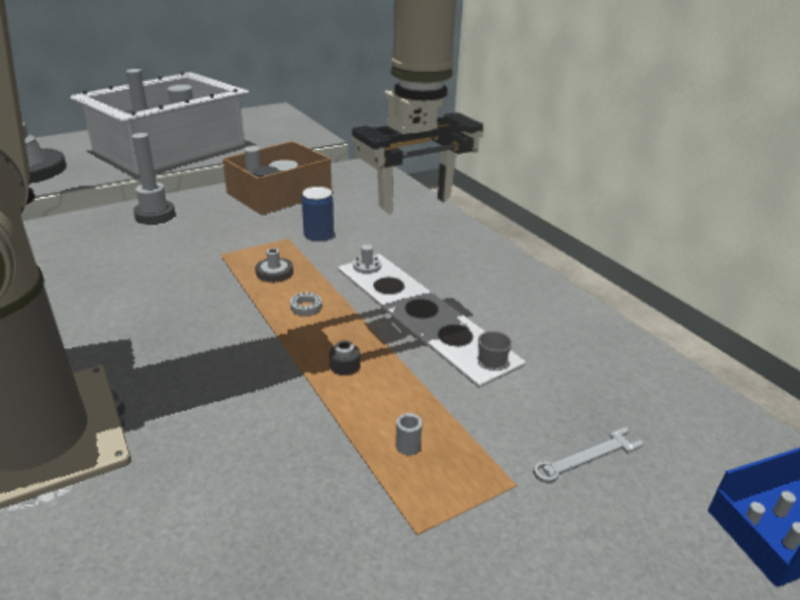

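Call:
{"name": "apply_moves", "arguments": {
  "deltas": [
    [93,[52,-30,14],0],
    [93,[52,-30,14],0],
    [93,[52,-30,14],0],
    [93,[52,-30,14],0],
    [93,[49,-30,14],0]
  ],
  "grip_force": 30
}}

```text
t: 0.78
tool_pos: [0.4486, 0.2585, 0.3342]
orientation: [-2.221, -2.221, -0.0]
force: [1.5, 1.0, -0.2]
opening: 0.0928
```

```bash
cat > look.py <<'E'
import sys
from h import *
n=sys.argv[1]; cam=sys.argv[2] if len(sys.argv)>2 else "wrist"
s=robot.read_state(); print(round(s['t'],2),np.round(s['tool_pos']*1000 if hasattr(s['tool_pos'],'shape') else np.array(s['tool_pos'])*1000,1),np.round(s['orientation'],3),np.round(s['force'],1),s['opening'],np.abs(s['dq']).max())
c=viewer.get_calibration(cam); im=viewer.read_camera(cam)
cv2.imwrite(f"pics/{n}.png",cv2.resize(im,(800,600),interpolation=cv2.INTER_CUBIC))
np.savez(f"pics/{n}.npz",im=im,**{k:np.array(v) for k,v in c.items()})
E
python3 look.py g1
```

```text
0.78 [448.6 258.5 334.2] [-2.221 -2.221 -0.   ] [ 1.5  1.  -0.2] 0.09282787566110881 0.8724762195659189
```

View pics/g1.png

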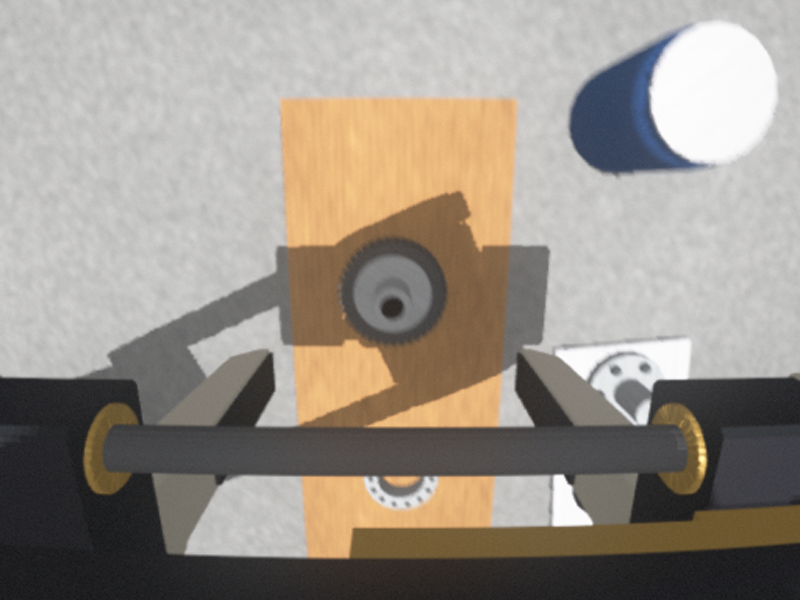

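```bash
cat > px.py <<'E'
# usage: px.py name u,v,zmm ...  (pixels in the 800x600 view)
import sys
from h import *
d=np.load(f"pics/{sys.argv[1]}.npz"); f=.64
for a in sys.argv[2:]:
    u,v,z=map(float,a.split(',')); print(a,np.round(atz(d,[((u+.5)*f-.5,(v+.5)*f-.5)],z/1e3)[0]*1e3,1))
E
python3 px.py g1 393,291,18 392,306,52 625,385,18 401,475,18
python3 -c "
from h import *
print(robot.read_state()['tool_pos'])"
```

```text
393,291,18 [447.3 258.6  18. ]
392,306,52 [446.9 257.5  52. ]
625,385,18 [609.6 191.4  18. ]
401,475,18 [453.1 120.6  18. ]
[0.44489782 0.26283026 0.33188242]
```

Call:
{"name": "apply_moves", "arguments": {
  "deltas": [
    [93,[-5,2,36],0],
    [93,[0,0,36],0],
    [93,[0,0,0],0],
    [93,[0,0,0],0]
  ]
}}

```text
t: 1.32
tool_pos: [0.4525, 0.252, 0.2639]
orientation: [2.221, 2.221, 0.001]
force: [0.4, 0.1, 0.7]
opening: 0.093
```

```bash
python3 look.py g2
```

```text
1.32 [452.5 252.  263.9] [2.221e+00 2.221e+00 1.000e-03] [0.4 0.1 0.7] 0.09300838396020676 0.01945617320907479
```

View pics/g2.png

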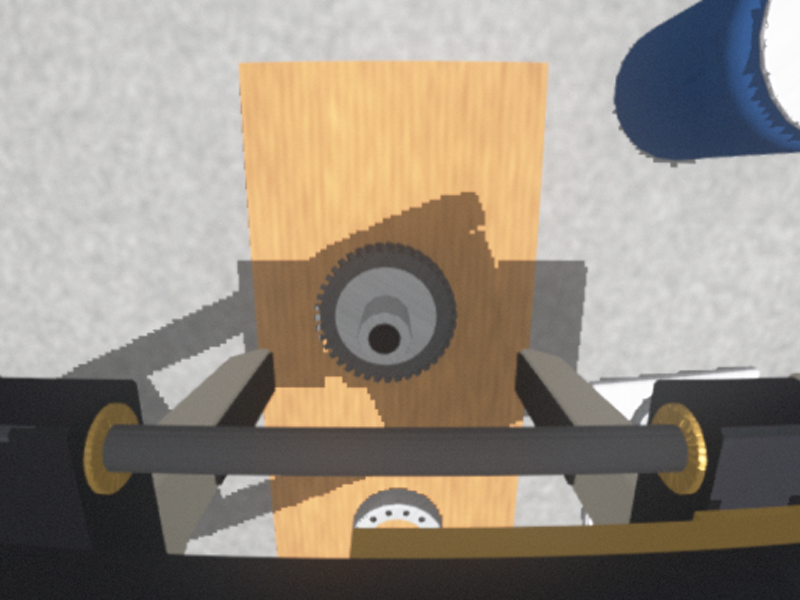

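```bash
python3 px.py g2 386.5,312,18 384.5,338,52
```

```text
386.5,312,18 [448.4 257.6  18. ]
384.5,338,52 [448.1 255.4  52. ]
```

Call:
{"name": "apply_moves", "arguments": {
  "deltas": [
    [93,[5,-4,10],0],
    [93,[0,0,25],0],
    [93,[0,0,20],0],
    [93,[0,0,0],0],
    [24,[0,0,0],0]
  ]
}}

```text
t: 2.0
tool_pos: [0.4483, 0.2574, 0.2087]
orientation: [2.221, 2.221, 0.002]
force: [0.3, 0.3, 0.2]
opening: 0.0868
```

Call:
{"name": "apply_moves", "arguments": {
  "deltas": [
    [15,[0,0,0],0],
    [15,[0,0,0],0],
    [15,[0,0,0],0],
    [15,[0,0,0],0],
    [15,[0,0,0],0]
  ]
}}

```text
t: 2.62
tool_pos: [0.448, 0.257, 0.2077]
orientation: [-2.221, -2.221, 0.0]
force: [-0.1, 0.6, 0.7]
opening: 0.0372
```

```bash
python3 look.py g3
```

```text
2.62 [448.  257.  207.7] [-2.221 -2.221  0.   ] [-0.1  0.6  0.7] 0.03718997704464847 0.001331018747419449
```

Call:
{"name": "apply_moves", "arguments": {
  "deltas": [
    [15,[0,0,0],0],
    [15,[0,0,0],0],
    [15,[0,0,0],0],
    [15,[0,0,0],0],
    [15,[0,0,-10],0]
  ]
}}

```text
t: 3.3
tool_pos: [0.447, 0.2566, 0.2164]
orientation: [-2.22, -2.22, 0.006]
force: [-0.5, 0.2, -6.1]
opening: 0.024
```

Call:
{"name": "apply_moves", "arguments": {
  "deltas": [
    [15,[0,0,-30],0],
    [15,[0,0,-30],0],
    [15,[0,0,-30],0],
    [15,[0,0,0],0],
    [15,[0,0,0],0]
  ]
}}

```text
t: 3.92
tool_pos: [0.4474, 0.2568, 0.3063]
orientation: [-2.221, -2.221, 0.003]
force: [-0.3, -0.0, -6.4]
opening: 0.0238
```

```bash
python3 look.py g3
```

```text
3.92 [447.4 256.8 306.3] [-2.221 -2.221  0.003] [-0.3 -0.  -6.4] 0.023795090671944668 0.016831626993804485
```

View pics/g3.png

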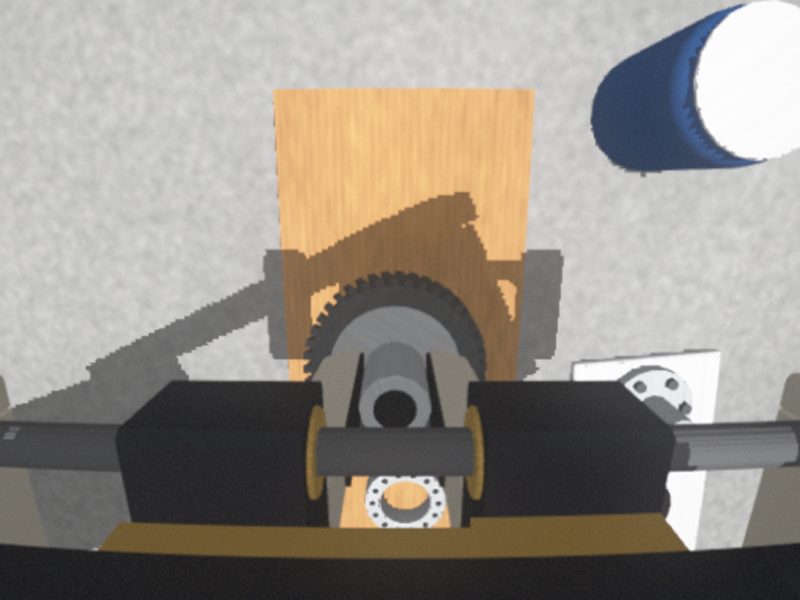

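Call:
{"name": "apply_moves", "arguments": {
  "deltas": [
    [15,[-43,34,0],0],
    [15,[-43,34,0],0],
    [15,[-43,34,0],0],
    [15,[-43,34,0],0],
    [15,[-43,32,0],0]
  ]
}}

```text
t: 4.6
tool_pos: [0.6163, 0.0405, 0.3052]
orientation: [-2.22, -2.219, 0.004]
force: [0.5, 0.3, -5.6]
opening: 0.0236
```

Call:
{"name": "apply_moves", "arguments": {
  "deltas": [
    [15,[0,0,0],0],
    [15,[0,0,0],0],
    [15,[0,0,0],0]
  ]
}}

```text
t: 4.97
tool_pos: [0.6152, 0.0429, 0.3066]
orientation: [-2.219, -2.222, 0.002]
force: [-0.2, 0.6, -5.9]
opening: 0.0233
```

```bash
python3 px.py g3 395.5,362,116.6 396,404,150.6 405.5,500.5,18; python3 look.py g4
```

```text
395.5,362,116.6 [447.3 257.7 116.6]
396,404,150.6 [447.4 257.  150.6]
405.5,500.5,18 [454.1 117.9  18. ]
4.97 [615.2  42.9 306.6] [-2.219e+00 -2.222e+00  2.000e-03] [-0.2  0.6 -5.9] 0.023273070704280703 0.012661194269127846
```

View pics/g4.png

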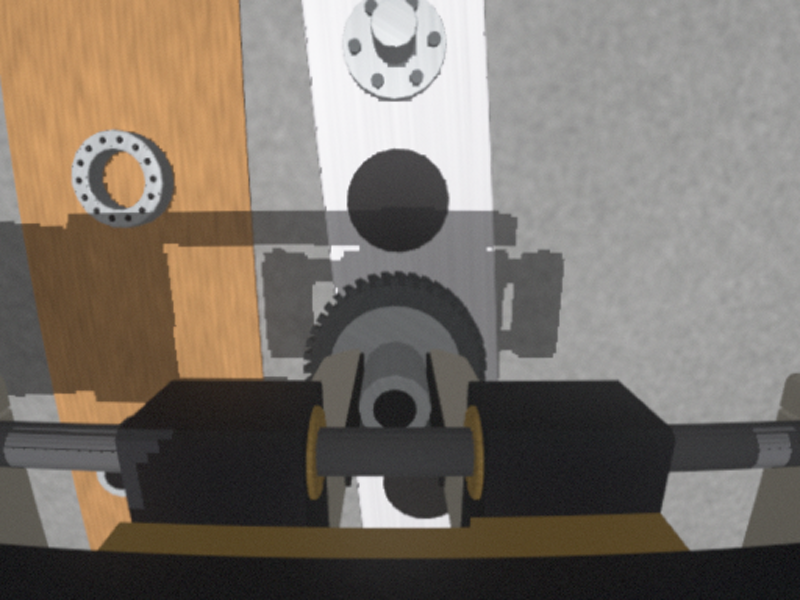

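```bash
python3 px.py g4 397.7,200.5,11 395,48,18 117,178,18 395,402,150.6
python3 - <<'E'
from h import *
f=.64
for n in ['g4']:
    d=np.load(f"pics/{n}.npz"); im=d['im'].max(2)
    m=((im<75)*255).astype(np.uint8); cs,_=cv2.findContours(m,0,2)
    for c in cs:
        if cv2.contourArea(c)>1500:
            e=cv2.fitEllipse(c); print(np.round(e[0],1),np.round(e[1],1),cv2.contourArea(c),np.round(atz(d,[e[0]],.011)*1e3,1))
c=viewer.get_calibration('wrist')
# circle-based check: projected pad rim extent for candidate
a=np.linspace(0,6.283,60)
for X in [(615,106),(615,104),(616,102)]:
    p=(proj(c,np.c_[X[0]/1e3+.03*np.cos(a),X[1]/1e3+.03*np.sin(a),0*a+.011])+.5)/f-.5
    print(X,p.min(0).round(1),p.max(0).round(1))
E
```

```text
397.7,200.5,11 [616.  101.5  11. ]
395,48,18 [614.4 181.4  18. ]
117,178,18 [455.6 115.6  18. ]
395,402,150.6 [614.9  43.9 150.6]
[253.8 365.6] [ 18.1 320.9] 14854.5 [[ 616.3 -163.9   11. ]]
[276.7 260.6] [147.7 476.8] 37328.0 [[639.1 -29.6  11. ]]
[254.  129.2] [61.5 63.1] 3035.5 [[615.7 100.5  11. ]]
(615, 106) [343.4 138.3] [447.4 244.5]
(615, 104) [343.4 142. ] [447.3 247.9]
(616, 102) [345.2 145.7] [449.  251.3]
```

Call:
{"name": "apply_moves", "arguments": {
  "deltas": [
    [15,[30,0,0],0],
    [15,[29,0,0],0],
    [15,[0,0,25],0],
    [15,[0,0,25],0],
    [15,[0,0,20],0]
  ]
}}

```text
t: 5.65
tool_pos: [0.6153, 0.102, 0.2366]
orientation: [-2.219, -2.223, 0.001]
force: [-0.8, 0.2, -6.8]
opening: 0.0237
```

Call:
{"name": "apply_moves", "arguments": {
  "deltas": [
    [15,[0,0,10],0],
    [15,[0,0,5],0],
    [15,[0,0,0],0],
    [15,[0,0,0],0],
    [15,[0,0,0],0]
  ]
}}

```text
t: 6.28
tool_pos: [0.6164, 0.101, 0.2236]
orientation: [2.221, 2.221, 0.002]
force: [0.0, -0.2, -5.7]
opening: 0.0235
```

```bash
python3 look.py g5 side; python3 look.py g5w wrist; python3 - <<'E'
from h import *
d=np.load('pics/g5.npz'); im=d['im']
a=cv2.resize(im[140:260,190:350],(800,600),interpolation=cv2.INTER_CUBIC); cv2.imwrite('pics/g5c.png',a)
E
```

```text
6.28 [616.4 101.  223.6] [2.221e+00 2.221e+00 2.000e-03] [ 0.  -0.2 -5.7] 0.023506672732493863 0.004047511295636055
6.33 [616.3 101.  223.4] [2.221e+00 2.221e+00 1.000e-03] [-0.2  0.3 -5.7] 0.023741045292481337 0.004253475194147878
```

View pics/g5c.png

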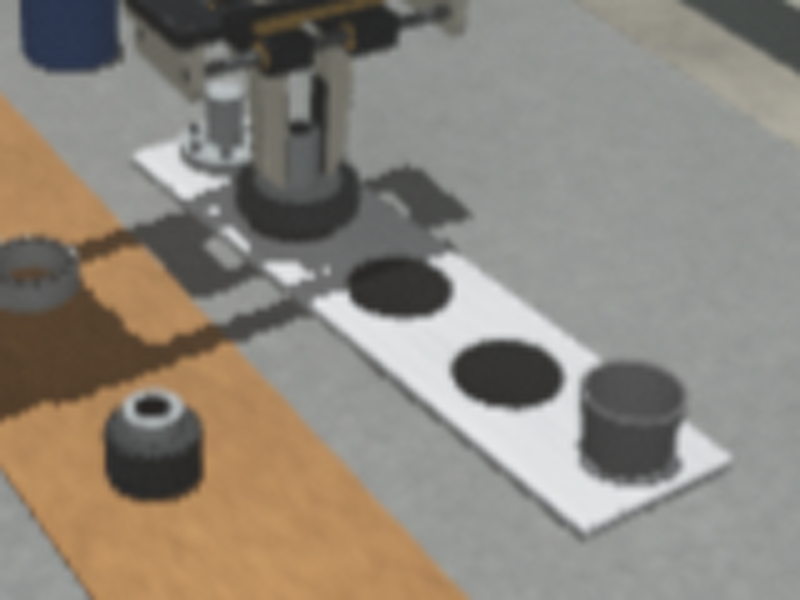

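```bash
python3 px.py g5 389,286,11 422,309,11 456,335,11; python3 - <<'E'
from h import *
d=np.load('pics/g5.npz')
g=lambda u,v:((u+.5)/5-.5+190,(v+.5)/5-.5+140)
print(np.round(atz(d,[g(400,287),g(507,373)],.011)*1e3,1))
a=np.linspace(0,6.283,90)
for X in [(616,101.5),(616,105)]:
  q=[]
  for z,r in((.0177,.036),(.0337,.036),(.0677,.012),(.0337,.024)):
    p=proj(d,np.c_[X[0]/1e3+r*np.cos(a),X[1]/1e3+r*np.sin(a),0*a+z]); p=(p-[190,140]+.5)*5-.5
    print(X,z,p.min(0).round(),p.max(0).round())
# side0 pad ellipses
im=cv2.imread('pics/side0.png'); m=((im.max(2)<48)*255).astype(np.uint8)
for c in cv2.findContours(m,0,2)[0]:
    if 100<cv2.contourArea(c)<600:
        e=cv2.fitEllipse(c); print(np.round(e[0],1),np.round(e[1],1),np.round(atz(d,[e[0]],.011)*1e3,1))
E
```

```text
389,286,11 [613.6  96.2  11. ]
422,309,11 [626.9   2.4  11. ]
456,335,11 [635.5 -89.7  11. ]
[[627.7   5.2  11. ]
 [634.  -88.8  11. ]]
(616, 101.5) 0.0177 [234. 170.] [357. 234.]
(616, 101.5) 0.0337 [234. 147.] [358. 210.]
(616, 101.5) 0.0677 [276. 116.] [318. 137.]
(616, 101.5) 0.0337 [254. 157.] [337. 199.]
(616, 105) 0.0177 [231. 167.] [354. 231.]
(616, 105) 0.0337 [231. 144.] [355. 208.]
(616, 105) 0.0677 [273. 114.] [315. 134.]
(616, 105) 0.0337 [251. 154.] [334. 197.]
[269.2 197.1] [ 9.8 18.5] [[626.4   5.3  11. ]]
[ 15.5 189.1] [ 9.9 35.9] [[ 13.  376.5  11. ]]
[ 29.4 110. ] [ 5.6 34.9] [[ 100.7 1004.9   11. ]]
[268.   86.5] [22.5 67.8] [[1128.2  808.1   11. ]]
[269.1  58. ] [11.4 30.5] [[1413.3 1248.6   11. ]]
```

```bash
cat > circ.py <<'E'
from h import *
from scipy.optimize import least_squares
def circle(d,im,X0,z,r,rin=.6,rout=1.3,n=72,dark=True):
    """radial edge search around guess circle (m), returns centre, radius in mm"""
    g=cv2.GaussianBlur(cv2.cvtColor(im,cv2.COLOR_BGR2GRAY).astype(np.float32),(0,0),.6)
    X=np.array(X0,float)
    for it in range(4):
        P=[]
        for a in np.linspace(0,2*np.pi,n,endpoint=False):
            rr=np.linspace(r*rin,r*rout,60)
            W=np.c_[X[0]+rr*np.cos(a),X[1]+rr*np.sin(a),0*rr+z]
            p=proj(d,W).astype(np.float32)
            s=cv2.remap(g,p[:,:1],p[:,1:],cv2.INTER_LINEAR)[:,0]
            ds=np.gradient(s)*(1 if dark else -1); i=ds.argmax()
            if ds[i]>2 and 1<i<58: P.append(W[i,:2])
        P=np.array(P)
        f=least_squares(lambda q:np.hypot(*(P-q[:2]).T)-q[2],[*X,r],loss='soft_l1',f_scale=5e-4)
        X=f.x[:2]
    return np.round(f.x*1e3,1),len(P),round(float(np.median(abs(f.fun)))*1e3,2)
E
python3 - <<'E'
from circ import *
W0=np.load('pics/g4.npz')
for n,im,d,L in [('g4',W0['im'],W0,[(.616,.1015)]),
  ('side',cv2.imread('pics/side0.png'),viewer.get_calibration('side'),[(.613,.097),(.627,.004),(.634,-.089)]),
  ('scene',cv2.imread('pics/scene0.png'),viewer.get_calibration('scene'),[(.614,.105),(.625,.01),(.632,-.083)])]:
    for X in L: print(n,circle(d,im,X,.011,.030))
G=np.load('pics/g5w.npz')
print('gear hub side',circle(W0,W0['im'],(.615,.042),.1166,.036,.7,1.2))
E
```

```text
g4 (array([615.9, 101.1,  29.4]), 72, 0.06)
side (array([614.4,  99.2,  29.5]), 72, 0.65)
side (array([627. ,   5.9,  30. ]), 62, 0.74)
side (array([634.5, -88.7,  29.8]), 71, 0.78)
scene (array([613.3, 104.2,  28.2]), 72, 0.53)
scene (array([626.4,   9.6,  28.2]), 72, 0.61)
scene (array([633.5, -84.7,  28.1]), 72, 0.54)
gear hub side (array([614.9,  46. ,  33.6]), 59, 0.8)
```

Call:
{"name": "apply_moves", "arguments": {
  "deltas": [
    [15,[0,0,3],0],
    [15,[0,0,2],0],
    [15,[0,0,1],0],
    [15,[0,0,0],0],
    [15,[0,0,0],0]
  ]
}}

```text
t: 7.0
tool_pos: [0.6159, 0.101, 0.2169]
orientation: [-2.221, -2.221, 0.0]
force: [-3.7, -2.4, -1.1]
opening: 0.0235
```

Call:
{"name": "apply_moves", "arguments": {
  "deltas": [
    [40,[0,0,0],0],
    [60,[0,0,0],0],
    [60,[0,0,0],0],
    [60,[0,0,0],0],
    [93,[0,0,-20],0]
  ]
}}

```text
t: 7.62
tool_pos: [0.615, 0.101, 0.2355]
orientation: [-2.22, -2.22, 0.005]
force: [-0.8, 0.1, -0.3]
opening: 0.0657
```

Call:
{"name": "apply_moves", "arguments": {
  "deltas": [
    [93,[0,0,-40],0],
    [93,[0,0,-40],0],
    [93,[-40,-40,0],0],
    [93,[-42,-44,0],0],
    [93,[-42,-44,0],0]
  ]
}}

```text
t: 8.25
tool_pos: [0.4869, -0.0239, 0.3185]
orientation: [2.219, 2.221, 0.002]
force: [0.1, -1.0, 0.7]
opening: 0.0932
```

Call:
{"name": "apply_moves", "arguments": {
  "deltas": [
    [93,[-39,-44,0],0],
    [93,[0,0,0],0],
    [93,[0,0,0],0],
    [93,[0,0,0],0]
  ]
}}

```text
t: 8.75
tool_pos: [0.4449, -0.0614, 0.3176]
orientation: [2.219, 2.222, 0.001]
force: [-0.2, -0.6, 0.5]
opening: 0.093
```

```bash
python3 look.py p1
```

```text
8.75 [444.9 -61.4 317.6] [2.219e+00 2.222e+00 1.000e-03] [-0.2 -0.6  0.5] 0.09300948759355783 0.011688654659689065
```

View pics/p1.png

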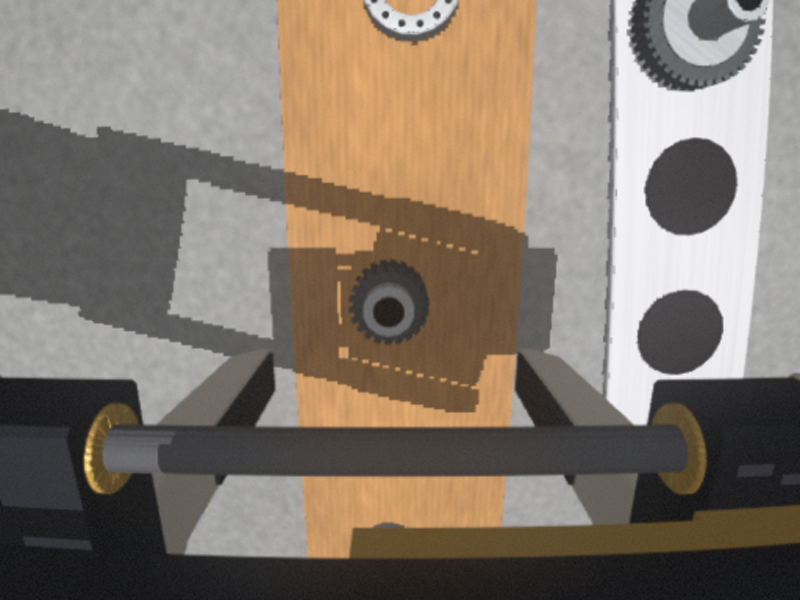

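```bash
python3 px.py p1 388.5,312,42 389,302,30;python3 - <<'E'
from circ import *
d=np.load('pics/p1.npz')
for X in [(.629,.007),(.635,-.087)]: print(circle(d,d['im'],X,.011,.030))
E
```

```text
388.5,312,42 [441.6 -64.2  42. ]
389,302,30 [441.7 -61.5  30. ]
(array([627.1,   6.8,  29.6]), 72, 0.18)
(array([634.3, -87.1,  29.6]), 72, 0.2)
```

Call:
{"name": "apply_moves", "arguments": {
  "deltas": [
    [93,[-2,-3,40],0],
    [93,[0,0,40],0],
    [93,[0,0,25],0],
    [93,[0,0,14],0],
    [93,[0,0,0],0]
  ]
}}

```text
t: 9.43
tool_pos: [0.441, -0.0635, 0.197]
orientation: [-2.219, -2.221, 0.002]
force: [0.6, 0.4, 1.3]
opening: 0.0928
```

Call:
{"name": "apply_moves", "arguments": {
  "deltas": [
    [35,[0,0,0],0],
    [35,[0,0,0],0],
    [35,[0,0,0],0],
    [35,[0,0,0],0],
    [35,[0,0,0],0]
  ]
}}

```text
t: 10.05
tool_pos: [0.4411, -0.064, 0.1979]
orientation: [2.221, 2.221, 0.0]
force: [-0.9, 0.9, -0.4]
opening: 0.0478
```

Call:
{"name": "apply_moves", "arguments": {
  "deltas": [
    [35,[0,0,0],0],
    [35,[0,0,0],0],
    [35,[0,0,0],0]
  ]
}}

```text
t: 10.42
tool_pos: [0.4411, -0.064, 0.1979]
orientation: [2.221, 2.221, 0.0]
force: [0.9, 0.2, 2.8]
opening: 0.0471
```

Call:
{"name": "apply_moves", "arguments": {
  "deltas": [
    [35,[0,0,-20],0],
    [35,[0,0,-40],0],
    [35,[0,0,-40],0],
    [35,[-16,38,0],0],
    [35,[-16,39,0],0]
  ]
}}

```text
t: 11.05
tool_pos: [0.5187, -0.0962, 0.2982]
orientation: [2.22, 2.221, 0.001]
force: [-0.1, -1.6, -4.3]
opening: 0.0475
```

Call:
{"name": "apply_moves", "arguments": {
  "deltas": [
    [35,[-16,39,0],0],
    [35,[-16,39,0],0],
    [35,[-16,39,0],0],
    [35,[0,0,0],0],
    [35,[0,0,0],0]
  ]
}}

```text
t: 11.68
tool_pos: [0.6344, -0.1437, 0.296]
orientation: [-2.219, -2.219, 0.002]
force: [-1.0, 0.2, -3.8]
opening: 0.0477
```

```bash
python3 look.py p2;python3 - <<'E'
from circ import *
d=np.load('pics/p2.npz')
for X in [(.627,.007),(.635,-.087)]: print(circle(d,d['im'],X,.011,.030))
E
```

```text
11.68 [ 634.4 -143.7  296. ] [-2.219e+00 -2.219e+00  2.000e-03] [-1.   0.2 -3.8] 0.047677893158774964 0.03328510997415877
(array([628.9,   5.9,  29.5]), 45, 0.08)
(array([635.8, -87.7,  29.4]), 72, 0.24)
```

View pics/p2.png

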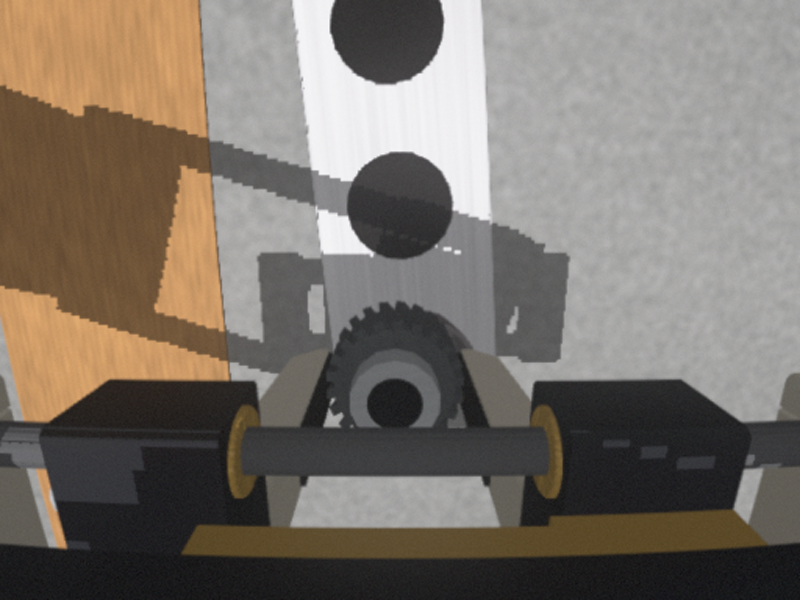

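```bash
python3 px.py p2 395.5,402,140
```

```text
395.5,402,140 [ 634.  -142.7  140. ]
```

Call:
{"name": "apply_moves", "arguments": {
  "deltas": [
    [35,[28,1,0],0],
    [35,[28,0,0],0],
    [35,[0,0,30],0],
    [35,[0,0,30],0],
    [35,[0,0,15],0]
  ]
}}

```text
t: 12.35
tool_pos: [0.6345, -0.0873, 0.221]
orientation: [-2.219, -2.22, 0.003]
force: [-0.6, -0.3, -4.5]
opening: 0.047
```

Call:
{"name": "apply_moves", "arguments": {
  "deltas": [
    [35,[0,0,8],0],
    [35,[0,0,3],0],
    [35,[0,0,0],0],
    [35,[0,0,0],0],
    [35,[0,0,0],0]
  ]
}}

```text
t: 12.98
tool_pos: [0.6363, -0.0881, 0.2124]
orientation: [2.221, 2.221, 0.001]
force: [0.7, 0.2, -3.7]
opening: 0.0477
```

Call:
{"name": "apply_moves", "arguments": {
  "deltas": [
    [35,[0,0,3],0],
    [35,[0,0,2],0],
    [35,[0,0,1],0],
    [35,[0,0,0],0],
    [35,[0,0,0],0]
  ]
}}

```text
t: 13.6
tool_pos: [0.636, -0.0879, 0.207]
orientation: [-2.221, -2.221, 0.0]
force: [-5.9, 1.6, 6.0]
opening: 0.0474
```

Call:
{"name": "apply_moves", "arguments": {
  "deltas": [
    [60,[0,0,0],0],
    [70,[0,0,0],0],
    [70,[0,0,0],0],
    [93,[0,0,-15],0],
    [93,[0,0,-45],0]
  ]
}}

```text
t: 14.22
tool_pos: [0.6347, -0.0877, 0.264]
orientation: [-2.218, -2.218, 0.005]
force: [0.8, 0.1, 0.0]
opening: 0.0852
```

Call:
{"name": "apply_moves", "arguments": {
  "deltas": [
    [93,[0,0,-50],0],
    [93,[-37,-48,0],0],
    [93,[-37,-48,0],0],
    [93,[-37,-48,0],0],
    [93,[-37,-47,0],0]
  ]
}}

```text
t: 14.85
tool_pos: [0.4435, -0.2369, 0.3171]
orientation: [2.22, 2.22, 0.0]
force: [0.0, -0.4, -0.2]
opening: 0.093
```

Call:
{"name": "apply_moves", "arguments": {
  "deltas": [
    [93,[0,0,0],0],
    [93,[0,0,0],0],
    [93,[0,0,0],0]
  ]
}}

```text
t: 15.22
tool_pos: [0.4459, -0.2354, 0.3163]
orientation: [2.219, 2.222, 0.001]
force: [0.3, 0.4, -0.6]
opening: 0.093
```

```bash
python3 look.py s1
```

```text
15.22 [ 445.9 -235.4  316.3] [2.219e+00 2.222e+00 1.000e-03] [ 0.3  0.4 -0.6] 0.09303312056110864 0.008677709331275471
```

View pics/s1.png

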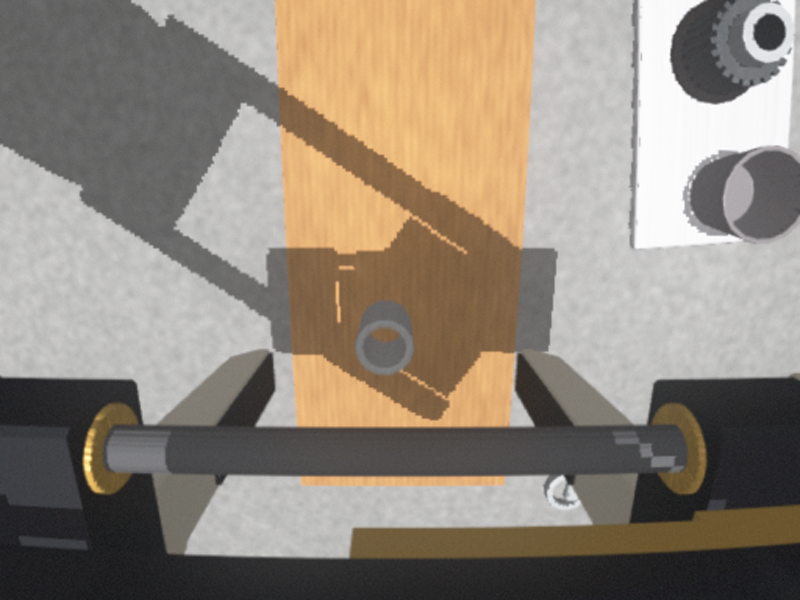

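```bash
python3 px.py s1 385,346.5,48
```

```text
385,346.5,48 [ 440.5 -256.3   48. ]
```

Call:
{"name": "apply_moves", "arguments": {
  "deltas": [
    [93,[-21,-5,20],0],
    [93,[0,0,40],0],
    [93,[0,0,35],0],
    [93,[0,0,17],0],
    [93,[0,0,0],0]
  ]
}}

```text
t: 15.9
tool_pos: [0.44, -0.2562, 0.2027]
orientation: [-2.218, -2.221, 0.001]
force: [0.2, -0.1, 0.1]
opening: 0.0926
```

Call:
{"name": "apply_moves", "arguments": {
  "deltas": [
    [20,[0,0,0],0],
    [20,[0,0,0],0],
    [20,[0,0,0],0],
    [20,[0,0,0],0],
    [20,[0,0,0],0]
  ]
}}

```text
t: 16.52
tool_pos: [0.44, -0.257, 0.2039]
orientation: [2.221, 2.221, 0.0]
force: [0.0, 0.5, -0.6]
opening: 0.0474
```

Call:
{"name": "apply_moves", "arguments": {
  "deltas": [
    [20,[0,0,0],0],
    [20,[0,0,0],0],
    [20,[0,0,0],0],
    [20,[0,0,0],0]
  ]
}}

```text
t: 17.02
tool_pos: [0.44, -0.257, 0.2037]
orientation: [-2.221, -2.221, 0.0]
force: [-0.5, -1.1, 0.5]
opening: 0.0332
```

Call:
{"name": "apply_moves", "arguments": {
  "deltas": [
    [20,[0,0,-20],0],
    [20,[0,0,-40],0],
    [20,[0,0,-40],0],
    [20,[42,38,0],0],
    [20,[42,38,0],0]
  ]
}}

```text
t: 17.65
tool_pos: [0.5168, -0.1726, 0.3046]
orientation: [2.223, 2.218, 0.001]
force: [0.4, 1.0, -2.0]
opening: 0.033
```

Call:
{"name": "apply_moves", "arguments": {
  "deltas": [
    [20,[42,38,0],0],
    [20,[42,38,0],0],
    [20,[39,36,0],0],
    [20,[0,0,0],0],
    [20,[0,0,0],0]
  ]
}}

```text
t: 18.27
tool_pos: [0.6277, -0.0499, 0.3029]
orientation: [-2.22, -2.222, 0.002]
force: [-1.0, 0.2, -0.8]
opening: 0.0334
```

```bash
python3 look.py s2;python3 - <<'E'
from circ import *
d=np.load('pics/s2.npz')
for X in [(.627,.007)]: print(circle(d,d['im'],X,.011,.030))
E
```

```text
18.27 [627.7 -49.9 302.9] [-2.220e+00 -2.222e+00  2.000e-03] [-1.   0.2 -0.8] 0.03341636539762676 0.02498075134912968
(array([628.9,   6.9,  29.4]), 72, 0.03)
```

View pics/s2.png

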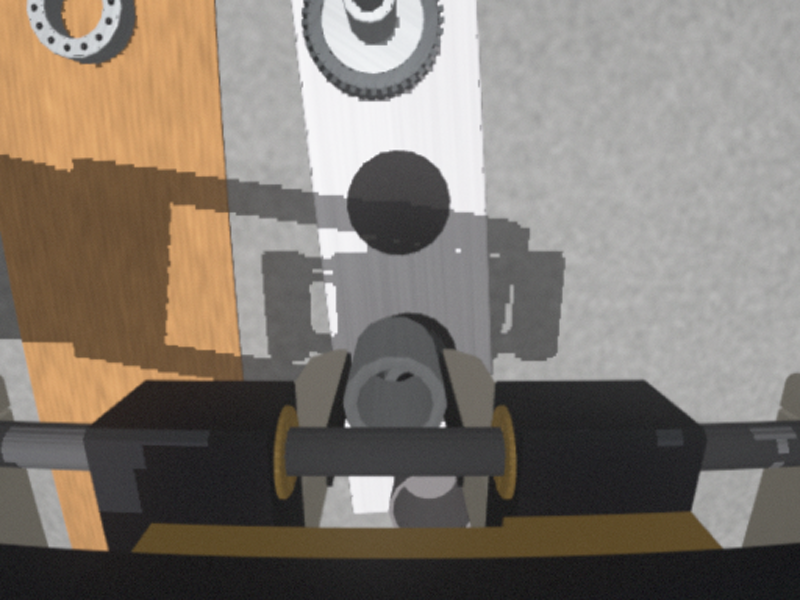

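```bash
python3 px.py s2 394.8,403,147
```

```text
394.8,403,147 [627.3 -49.4 147. ]
```

Call:
{"name": "apply_moves", "arguments": {
  "deltas": [
    [20,[28,1,0],0],
    [20,[28.5,0,0],0],
    [20,[0,0,30],0],
    [20,[0,0,30],0],
    [20,[0,0,15],0]
  ]
}}

```text
t: 18.95
tool_pos: [0.6277, 0.0053, 0.2269]
orientation: [-2.222, -2.218, 0.003]
force: [0.3, -0.6, -1.9]
opening: 0.0331
```

Call:
{"name": "apply_moves", "arguments": {
  "deltas": [
    [20,[0,0,8],0],
    [20,[0,0,3],0],
    [20,[0,0,0],0],
    [20,[0,0,0],0],
    [20,[0,0,0],0]
  ]
}}

```text
t: 19.58
tool_pos: [0.6293, 0.0065, 0.2184]
orientation: [2.221, 2.221, 0.001]
force: [-0.3, -0.6, -1.7]
opening: 0.0335
```

Call:
{"name": "apply_moves", "arguments": {
  "deltas": [
    [20,[0,0,2],0],
    [20,[0,0,2],0],
    [20,[0,0,1],0],
    [20,[0,0,0],0],
    [20,[0,0,0],0]
  ]
}}

```text
t: 20.2
tool_pos: [0.6289, 0.0066, 0.2127]
orientation: [-2.221, -2.221, 0.0]
force: [-1.5, 0.5, 1.1]
opening: 0.0334
```

Call:
{"name": "apply_moves", "arguments": {
  "deltas": [
    [45,[0,0,0],0],
    [60,[0,0,0],0],
    [60,[0,0,0],0],
    [93,[0,0,-15],0],
    [93,[0,0,-45],0]
  ]
}}

```text
t: 20.82
tool_pos: [0.6277, 0.0066, 0.2711]
orientation: [-2.218, -2.218, 0.006]
force: [0.8, 0.2, 0.4]
opening: 0.0753
```

Call:
{"name": "apply_moves", "arguments": {
  "deltas": [
    [93,[0,0,-45],0],
    [93,[27,-44,0],0],
    [93,[27,-44,0],0],
    [93,[27,-44,0],0],
    [93,[27,-43,0],0]
  ]
}}

```text
t: 21.45
tool_pos: [0.4527, 0.1152, 0.319]
orientation: [2.221, 2.22, 0.002]
force: [-0.4, 1.1, 0.8]
opening: 0.093
```

Call:
{"name": "apply_moves", "arguments": {
  "deltas": [
    [93,[0,0,30],0],
    [93,[0,0,0],0],
    [93,[0,0,0],0],
    [93,[0,0,0],0]
  ]
}}

```text
t: 21.95
tool_pos: [0.4549, 0.1143, 0.289]
orientation: [2.222, 2.22, 0.002]
force: [-0.1, -0.1, -0.0]
opening: 0.0933
```

```bash
python3 look.py b1;python3 - <<'E'
from circ import *
d=np.load('pics/b1.npz')
for dk in (0,1): print(circle(d,d['im'],(.4545,.117),.018,.028,.8,1.2,dark=bool(dk)))
E
```

```text
21.95 [454.9 114.3 289. ] [2.222e+00 2.220e+00 2.000e-03] [-0.1 -0.1 -0. ] 0.09334268515552777 0.003955522994017609
(array([453.9, 115.9,  26.9]), 26, 0.16)
(array([452.9, 115.3,  24.5]), 40, 0.57)
```

View pics/b1.png

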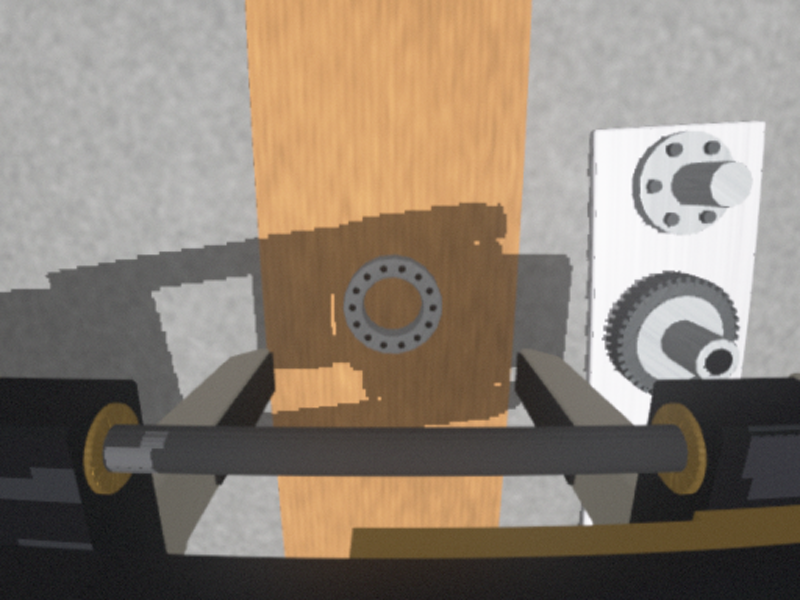

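```bash
python3 px.py b1 393,305,18 716,360,61 679,331,27 691,184,18
```

```text
393,305,18 [454.2 116.8  18. ]
716,360,61 [613.3 100.   61. ]
679,331,27 [613.8 104.1  27. ]
691,184,18 [614.2 183.9  18. ]
```

Call:
{"name": "apply_moves", "arguments": {
  "deltas": [
    [93,[2,0,35],0],
    [93,[0,0,35],0],
    [93,[0,0,20],0],
    [93,[0,0,7],0],
    [93,[0,0,0],0]
  ]
}}

```text
t: 22.62
tool_pos: [0.4543, 0.1164, 0.191]
orientation: [-2.222, -2.221, 0.0]
force: [0.2, 0.6, 0.5]
opening: 0.093
```

Call:
{"name": "apply_moves", "arguments": {
  "deltas": [
    [45,[0,0,0],0],
    [45,[0,0,0],0],
    [45,[0,0,0],0],
    [45,[0,0,0],0],
    [45,[0,0,0],0]
  ]
}}

```text
t: 23.25
tool_pos: [0.4541, 0.1166, 0.191]
orientation: [2.221, 2.221, 0.0]
force: [-0.1, 0.3, 2.2]
opening: 0.0558
```

Call:
{"name": "apply_moves", "arguments": {
  "deltas": [
    [45,[0,0,0],0],
    [45,[0,0,0],0]
  ]
}}

```text
t: 23.5
tool_pos: [0.4541, 0.1165, 0.1909]
orientation: [2.221, 2.221, 0.0]
force: [-1.8, 0.1, 3.2]
opening: 0.0557
```

Call:
{"name": "apply_moves", "arguments": {
  "deltas": [
    [45,[0,0,-20],0],
    [45,[0,0,-40],0],
    [45,[0,0,-40],0],
    [45,[-18,40,0],0],
    [45,[-18,41,0],0]
  ]
}}

```text
t: 24.12
tool_pos: [0.536, 0.0803, 0.2916]
orientation: [2.22, 2.222, 0.002]
force: [0.5, 1.2, -1.7]
opening: 0.0556
```

Call:
{"name": "apply_moves", "arguments": {
  "deltas": [
    [45,[-18,41,0],0],
    [45,[-18,40,0],0],
    [45,[0,0,0],0],
    [45,[0,0,0],0],
    [45,[0,0,0],0]
  ]
}}

```text
t: 24.75
tool_pos: [0.6152, 0.0451, 0.2906]
orientation: [-2.22, -2.222, 0.001]
force: [-0.9, 0.2, -0.8]
opening: 0.0556
```

```bash
python3 look.py b2
```

```text
24.75 [615.2  45.1 290.6] [-2.220e+00 -2.222e+00  1.000e-03] [-0.9  0.2 -0.8] 0.055572589792742905 0.006958497250951618
```

View pics/b2.png

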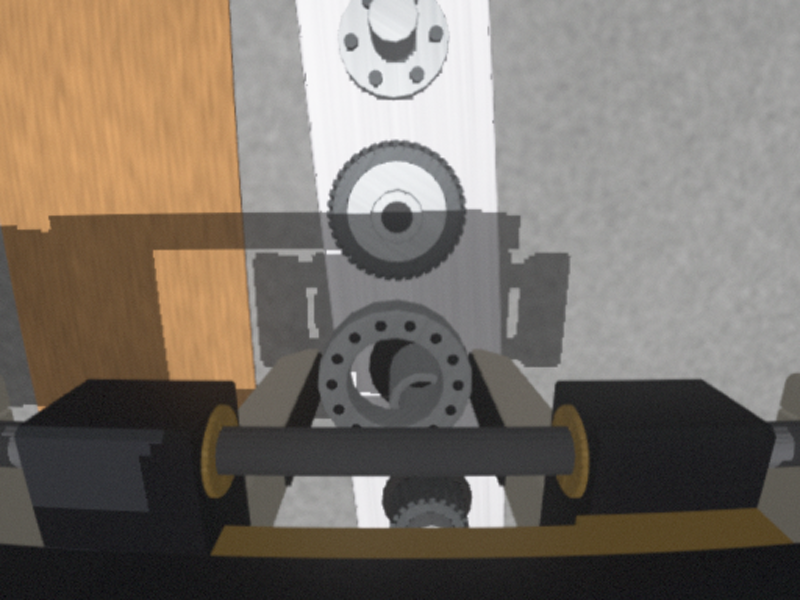

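```bash
python3 px.py b2 397,217,61 397,210,27 395.5,378,117.7; python3 - <<'E'
from circ import *
d=np.load('pics/b2.npz')
print(circle(d,d['im'],(.616,.1015),.061,.012,.6,1.5,dark=False),circle(d,d['im'],(.616,.1015),.027,.036,.8,1.2))
E
```

```text
397,217,61 [615.8  98.7  61. ]
397,210,27 [615.9  99.9  27. ]
395.5,378,117.7 [615.2  46.9 117.7]
(array([615.6,  98.9,  10.6]), 31, 0.13) (array([615.7,  98.9,  35.5]), 72, 0.17)
```

```bash
python3 look.py sc scene; python3 look.py sd side; python3 - <<'E'
import cv2,numpy as np
from circ import *
A=[]
for n in('sc','sd'):
    d=np.load(f'pics/{n}.npz'); p=proj(d,[(.626,.005,.02)])[0].astype(int); print(n,p)
    A.append(cv2.resize(d['im'][p[1]-50:p[1]+50,p[0]-50:p[0]+50],(400,400),interpolation=cv2.INTER_CUBIC))
cv2.imwrite('pics/both.png',np.hstack(A))
E
```

```text
24.8 [615.3  45.1 290.9] [-2.22  -2.222  0.   ] [-0.3 -0.  -1.2] 0.055613911899423586 0.006081264075902045
24.85 [615.4  45.1 291. ] [2.221 2.222 0.   ] [ 0.7 -0.6 -1.6] 0.055617681513727264 0.004563726275715219
sc [244 208]
sd [269 194]
```

View pics/both.png

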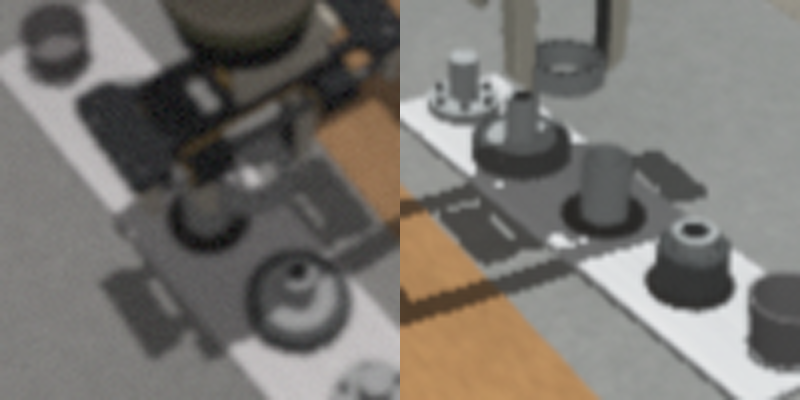

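Call:
{"name": "apply_moves", "arguments": {
  "deltas": [
    [45,[0,-40,0],0],
    [45,[0,-40,0],0],
    [45,[0,-40,0],0],
    [45,[0,-40,0],0],
    [45,[0,0,40],0]
  ]
}}

```text
t: 25.52
tool_pos: [0.4559, 0.0449, 0.2546]
orientation: [2.216, 2.217, 0.01]
force: [0.6, 0.3, -1.6]
opening: 0.0556
```

Call:
{"name": "apply_moves", "arguments": {
  "deltas": [
    [45,[0,0,35],0],
    [45,[0,0,16],0],
    [45,[0,0,5],0],
    [45,[0,0,0],0],
    [45,[0,0,0],0]
  ]
}}

```text
t: 26.15
tool_pos: [0.4568, 0.0445, 0.196]
orientation: [2.22, 2.22, 0.002]
force: [-0.1, -0.3, -1.0]
opening: 0.0553
```

Call:
{"name": "apply_moves", "arguments": {
  "deltas": [
    [45,[0,0,2],0],
    [45,[0,0,1],0],
    [45,[0,0,1],0],
    [45,[0,0,0],0],
    [45,[0,0,0],0]
  ]
}}

```text
t: 26.78
tool_pos: [0.4561, 0.0445, 0.191]
orientation: [2.221, 2.221, 0.0]
force: [-2.1, 0.2, 3.9]
opening: 0.0555
```

Call:
{"name": "apply_moves", "arguments": {
  "deltas": [
    [70,[0,0,0],0],
    [80,[0,0,0],0],
    [93,[0,0,0],0],
    [93,[0,0,-30],0],
    [93,[0,0,-40],0]
  ]
}}

```text
t: 27.4
tool_pos: [0.4552, 0.0445, 0.2603]
orientation: [-2.22, -2.22, 0.003]
force: [-0.3, -0.1, -0.0]
opening: 0.0929
```

Call:
{"name": "apply_moves", "arguments": {
  "deltas": [
    [93,[0,0,-43],0],
    [93,[-24,43,0],0],
    [93,[-24,43,0],0],
    [93,[-24,43,0],0],
    [93,[-23,43,0],0]
  ]
}}

```text
t: 28.02
tool_pos: [0.6293, -0.0514, 0.3036]
orientation: [2.222, 2.221, 0.0]
force: [-0.0, 0.1, -0.4]
opening: 0.093
```

Call:
{"name": "apply_moves", "arguments": {
  "deltas": [
    [93,[0,0,0],0],
    [93,[0,0,0],0],
    [93,[0,0,0],0],
    [93,[0,0,0],0]
  ]
}}

```text
t: 28.52
tool_pos: [0.6275, -0.0499, 0.3044]
orientation: [2.22, 2.222, 0.001]
force: [0.3, 1.1, -0.2]
opening: 0.0927
```

```bash
python3 look.py c1; python3 - <<'E'
from circ import *
d=np.load('pics/c1.npz'); im=d['im']
print('padM',circle(d,im,(.628,.007),.011,.030,.8,1.25))
for dk in(0,1): print('sleeve top',circle(d,im,(.628,.006),.057,.017,.6,1.3,dark=bool(dk)),'bore',circle(d,im,(.628,.006),.057,.012,.6,1.3,dark=bool(dk)))
print('gear',circle(d,im,(.616,.100),.027,.036,.8,1.2))
E
```

```text
28.52 [627.5 -49.9 304.4] [2.220e+00 2.222e+00 1.000e-03] [ 0.3  1.1 -0.2] 0.09274950487386956 0.004394947865886288
padM (array([628.8,   6.9,  29.3]), 72, 0.13)
sleeve top (array([628.7,   6. ,  16.3]), 72, 0.1) bore (array([627.9,   5.9,  15.3]), 10, 0.03)
sleeve top (array([6.283e+02, 3.000e-01, 1.660e+01]), 65, 0.99) bore (array([628.5,   8.3,  10.1]), 72, 0.27)
gear (array([615.9,  95.3,  35.2]), 45, 0.66)
```

Call:
{"name": "apply_moves", "arguments": {
  "deltas": [
    [93,[-47,4,4],0],
    [93,[-47,3,4],0],
    [93,[0,0,0],0],
    [93,[0,0,0],0],
    [93,[0,0,0],0]
  ]
}}

```text
t: 29.2
tool_pos: [0.635, -0.1433, 0.296]
orientation: [2.22, 2.223, 0.001]
force: [-0.1, 0.3, 0.3]
opening: 0.093
```

```bash
python3 look.py c2; python3 - <<'E'
from circ import *
d=np.load('pics/c2.npz'); im=d['im']
print('padR',circle(d,im,(.6355,-.0875),.011,.030,.88,1.25))
print('wheel',circle(d,im,(.6355,-.088),.039,.024,.8,1.15),circle(d,im,(.6355,-.088),.039,.024,.8,1.15,dark=False))
print('collar',circle(d,im,(.6355,-.088),.051,.015,.7,1.3,dark=False))
E
```

```text
29.2 [ 635.  -143.3  296. ] [2.220e+00 2.223e+00 1.000e-03] [-0.1  0.3  0.3] 0.09304148006121735 0.0032311496391024845
padR (array([635.9, -87.9,  29.4]), 72, 0.14)
wheel (array([635.8, -86.5,  26.3]), 72, 0.14) (array([635.6, -88.4,  20.9]), 37, 0.4)
collar (array([635.7, -88.5,  14.6]), 69, 0.18)
```

Call:
{"name": "apply_moves", "arguments": {
  "deltas": [
    [93,[46,-5,0],0],
    [93,[46,-5,0],0],
    [93,[46,-5,0],0],
    [93,[48,-4,-10],0],
    [93,[0,0,0],0]
  ]
}}

```text
t: 29.88
tool_pos: [0.6157, 0.0457, 0.307]
orientation: [2.215, 2.227, 0.003]
force: [0.5, -0.3, 0.7]
opening: 0.0931
```

Call:
{"name": "apply_moves", "arguments": {
  "deltas": [
    [93,[0,0,0],0],
    [93,[0,0,0],0],
    [93,[0,0,0],0],
    [93,[0,0,0],0]
  ]
}}

```text
t: 30.38
tool_pos: [0.616, 0.0408, 0.3055]
orientation: [-2.222, -2.22, 0.0]
force: [-0.2, 0.0, 0.9]
opening: 0.0928
```

```bash
python3 look.py c3; python3 - <<'E'
from circ import *
d=np.load('pics/c3.npz'); im=d['im']
print('wheel',circle(d,im,(.616,.100),.027,.036,.85,1.15))
print('face',circle(d,im,(.616,.100),.027,.025,.8,1.2,dark=False))
print('hub',circle(d,im,(.616,.099),.061,.012,.6,1.5,dark=False))
p=proj(d,[(.616,.1,.03)])[0].astype(int)
a=cv2.resize(im[p[1]-60:p[1]+60,p[0]-60:p[0]+60],(400,400),interpolation=cv2.INTER_CUBIC)
d=np.load('pics/c2.npz'); p=proj(d,[(.635,-.088,.02)])[0].astype(int)
b=cv2.resize(d['im'][p[1]-60:p[1]+60,p[0]-60:p[0]+60],(400,400),interpolation=cv2.INTER_CUBIC)
cv2.imwrite('pics/cc.png',np.hstack([a,b]))
E
```

```text
30.38 [616.   40.8 305.5] [-2.222 -2.22   0.   ] [-0.2  0.   0.9] 0.09276170063562689 0.0040724846665551005
wheel (array([615.6,  98.7,  35.4]), 72, 0.25)
face (array([615.6,  98.7,  25.3]), 72, 0.13)
hub (array([615.6,  98.7,  10.7]), 47, 0.17)
```

Call:
{"name": "apply_moves", "arguments": {
  "deltas": [
    [93,[30,0,0],0],
    [93,[30,0,0],0],
    [93,[0,0,35],0],
    [93,[0,0,35],0],
    [93,[0,0,18],0]
  ]
}}

```text
t: 31.05
tool_pos: [0.6151, 0.1013, 0.2154]
orientation: [-2.22, -2.22, 0.004]
force: [0.1, 0.6, 0.0]
opening: 0.0928
```

Call:
{"name": "apply_moves", "arguments": {
  "deltas": [
    [60,[0,0,0],0],
    [40,[0,0,0],0],
    [15,[0,0,0],0],
    [15,[0,0,0],0],
    [15,[0,0,0],0]
  ]
}}

```text
t: 31.68
tool_pos: [0.6162, 0.1015, 0.2183]
orientation: [2.221, 2.221, 0.001]
force: [-0.1, 0.6, 0.4]
opening: 0.0475
```

Call:
{"name": "apply_moves", "arguments": {
  "deltas": [
    [15,[0,0,0],0],
    [15,[0,0,0],0],
    [15,[0,0,0],0],
    [15,[0,0,0],0],
    [15,[0,0,0],0]
  ]
}}

```text
t: 32.3
tool_pos: [0.6159, 0.1015, 0.2177]
orientation: [-2.221, -2.221, 0.0]
force: [-1.9, -0.1, 0.2]
opening: 0.0231
```

Gripped; lift, shift 2 mm in +y, set down again.

Call:
{"name": "apply_moves", "arguments": {
  "deltas": [
    [15,[0,0,-5],0],
    [15,[0,0,0],0],
    [15,[2,0,0],0],
    [15,[0,0,0],0],
    [15,[0,0,2],0]
  ]
}}

```text
t: 32.92
tool_pos: [0.616, 0.1036, 0.2207]
orientation: [2.221, 2.221, 0.0]
force: [0.5, -0.1, -6.0]
opening: 0.0233
```

Call:
{"name": "apply_moves", "arguments": {
  "deltas": [
    [15,[0,0,2],0],
    [15,[0,0,1.5],0],
    [15,[0,0,0],0],
    [15,[0,0,0],0],
    [15,[0,0,0],0]
  ]
}}

```text
t: 33.55
tool_pos: [0.6159, 0.1035, 0.2177]
orientation: [-2.221, -2.221, 0.0]
force: [-5.1, -1.1, 2.8]
opening: 0.0237
```

Seated. Release, go back up to the check pose.

Call:
{"name": "apply_moves", "arguments": {
  "deltas": [
    [35,[0,0,0],0],
    [60,[0,0,0],0],
    [60,[0,0,0],0],
    [60,[0,0,0],0],
    [93,[0,0,-20],0]
  ]
}}

```text
t: 34.17
tool_pos: [0.615, 0.1034, 0.2359]
orientation: [-2.22, -2.22, 0.005]
force: [-0.3, -0.1, 0.6]
opening: 0.0657
```

Call:
{"name": "apply_moves", "arguments": {
  "deltas": [
    [93,[0,0,-40],0],
    [93,[-30,0,-28],0],
    [93,[-32,0,0],0],
    [93,[0,0,0],0],
    [93,[0,0,0],0]
  ]
}}

```text
t: 34.8
tool_pos: [0.616, 0.0419, 0.3059]
orientation: [2.222, 2.221, 0.001]
force: [0.5, 0.7, -0.3]
opening: 0.0932
```

Call:
{"name": "apply_moves", "arguments": {
  "deltas": [
    [93,[0,0,0],0],
    [93,[0,0,0],0],
    [93,[0,0,0],0]
  ]
}}

```text
t: 35.17
tool_pos: [0.616, 0.042, 0.305]
orientation: [-2.22, -2.222, 0.0]
force: [0.9, 0.2, 0.1]
opening: 0.0931
```

```bash
python3 look.py c4; python3 - <<'E'
from circ import *
d=np.load('pics/c4.npz'); im=d['im']
print('wheel',circle(d,im,(.616,.100),.027,.036,.85,1.15))
print('face',circle(d,im,(.616,.100),.027,.025,.8,1.2,dark=False))
print('hub',circle(d,im,(.616,.100),.061,.012,.6,1.5,dark=False))
E
```

```text
35.17 [616.  42. 305.] [-2.22  -2.222  0.   ] [0.9 0.2 0.1] 0.09313841727631934 0.00446516180567447
wheel (array([615.5, 100.7,  35.4]), 72, 0.2)
face (array([615.5, 100.7,  25.4]), 72, 0.12)
hub (array([615.4, 101.1,  10.4]), 49, 0.12)
```

Call:
{"name": "apply_moves", "arguments": {
  "deltas": [
    [93,[2.5,-40,0],0],
    [93,[0,-40,0],0],
    [93,[0,-40,0],0],
    [93,[0,-40,10],0],
    [93,[0,0,35],0]
  ]
}}

```text
t: 35.85
tool_pos: [0.4553, 0.0443, 0.262]
orientation: [2.218, 2.219, 0.006]
force: [0.5, 0.3, -0.8]
opening: 0.0929
```

Call:
{"name": "apply_moves", "arguments": {
  "deltas": [
    [93,[0,0,35],0],
    [93,[0,0,24],0],
    [93,[0,0,10],0],
    [93,[0,0,0],0],
    [93,[0,0,0],0]
  ]
}}

```text
t: 36.48
tool_pos: [0.4567, 0.044, 0.1924]
orientation: [2.22, 2.221, 0.002]
force: [0.2, 0.2, -0.6]
opening: 0.093
```

Call:
{"name": "apply_moves", "arguments": {
  "deltas": [
    [45,[0,0,0],0],
    [45,[0,0,0],0],
    [45,[0,0,0],0],
    [45,[0,0,0],0],
    [45,[0,0,0],0]
  ]
}}

```text
t: 37.1
tool_pos: [0.456, 0.044, 0.1913]
orientation: [2.221, 2.221, 0.0]
force: [-0.2, -0.2, 1.0]
opening: 0.0555
```

Call:
{"name": "apply_moves", "arguments": {
  "deltas": [
    [45,[0,0,0],0],
    [45,[0,0,0],0],
    [45,[0,0,-20],0],
    [45,[0,0,-40],0],
    [45,[0,0,-54],0]
  ]
}}

```text
t: 37.72
tool_pos: [0.455, 0.044, 0.3047]
orientation: [-2.22, -2.219, 0.004]
force: [0.8, 0.0, -0.4]
opening: 0.0555
```

Call:
{"name": "apply_moves", "arguments": {
  "deltas": [
    [45,[0,40,0],0],
    [45,[0,40,0],0],
    [45,[0,40,0],0],
    [45,[0,40,0],0],
    [45,[0,0,0],0]
  ]
}}

```text
t: 38.35
tool_pos: [0.6174, 0.0439, 0.3036]
orientation: [-2.221, -2.22, 0.002]
force: [-1.2, 0.4, -0.9]
opening: 0.0552
```

Call:
{"name": "apply_moves", "arguments": {
  "deltas": [
    [45,[0,0,0],0],
    [45,[0,0,0],0],
    [45,[0,0,0],0]
  ]
}}

```text
t: 38.72
tool_pos: [0.6154, 0.0441, 0.3057]
orientation: [2.221, 2.221, 0.001]
force: [0.1, -0.2, -0.9]
opening: 0.0556
```

```bash
python3 look.py d1; python3 - <<'E'
from circ import *
d=np.load('pics/d1.npz'); im=d['im']
print('wheel',circle(d,im,(.616,.101),.027,.036,.85,1.15))
print('hub',circle(d,im,(.616,.101),.061,.012,.6,1.5,dark=False))
s=robot.read_state()
zt=s['tool_pos'][2]-.191+.018; print(zt)
for dk in(0,1): print('ring bore',circle(d,im,(.616,.045),zt,.017,.8,1.2,dark=bool(dk)),'out',circle(d,im,(.616,.045),zt,.028,.85,1.15,dark=bool(dk)))
E
```

```text
38.73 [615.4  44.1 305.7] [2.221e+00 2.221e+00 1.000e-03] [ 0.1 -0.2 -0.9] 0.055609701644200635 0.006724726659088147
wheel (array([615.5, 100.8,  35.4]), 72, 0.22)
hub (array([615.5, 100.9,  10.5]), 43, 0.11)
0.13271516774977063
ring bore (array([618.2,  44.2,  18.3]), 41, 0.65) out (array([615.4,  43.5,  27.5]), 45, 0.23)
ring bore (array([617.7,  46.4,  15.5]), 21, 0.35) out (array([614.8,  46.2,  28.2]), 44, 0.58)
```

Call:
{"name": "apply_moves", "arguments": {
  "deltas": [
    [45,[29,0,0],0],
    [45,[28.5,0,0],0],
    [45,[0,0,30],0],
    [45,[0,0,15],0],
    [45,[0,0,5],0]
  ]
}}

```text
t: 39.4
tool_pos: [0.6153, 0.1012, 0.2539]
orientation: [-2.221, -2.22, 0.003]
force: [-0.1, 0.8, -1.5]
opening: 0.0556
```

Call:
{"name": "apply_moves", "arguments": {
  "deltas": [
    [45,[0,0,4],0],
    [45,[0,0,4],0],
    [45,[0,0,4],0],
    [45,[0,0,4],0],
    [45,[0,0,0],0]
  ]
}}

```text
t: 40.02
tool_pos: [0.6158, 0.1015, 0.2388]
orientation: [-2.221, -2.221, 0.001]
force: [0.1, 0.2, -0.5]
opening: 0.0558
```

```bash
python3 look.py d2
```

```text
40.02 [615.8 101.5 238.8] [-2.221e+00 -2.221e+00  1.000e-03] [ 0.1  0.2 -0.5] 0.05575937497447667 0.008368487154429324
```

View pics/d2.png

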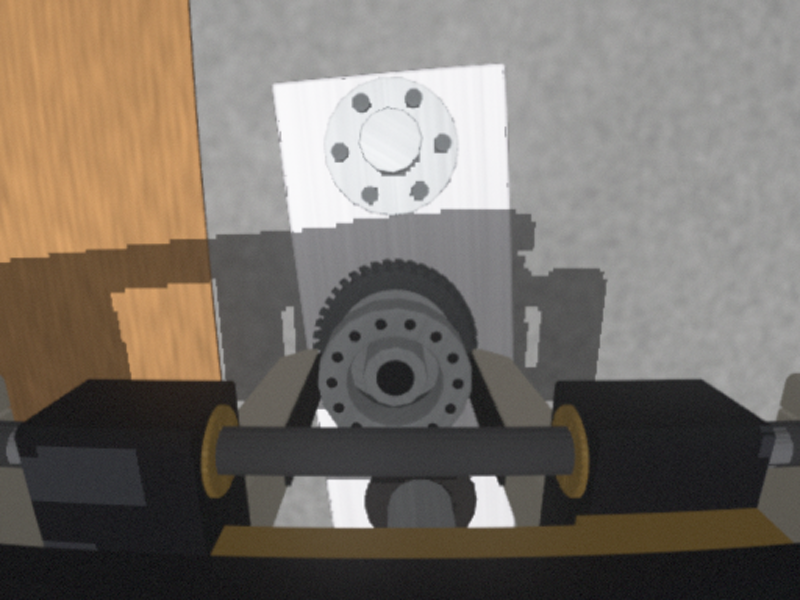

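The hub (395,377) is inside the ring bore, centred, and there is no contact force. I'll lower it.

Call:
{"name": "apply_moves", "arguments": {
  "deltas": [
    [45,[0,0,8],0],
    [45,[0,0,7],0],
    [45,[0,0,3],0],
    [45,[0,0,0],0],
    [45,[0,0,0],0]
  ]
}}

```text
t: 40.7
tool_pos: [0.6161, 0.1015, 0.2214]
orientation: [2.221, 2.221, 0.0]
force: [-0.2, -0.3, -1.4]
opening: 0.0553
```

Call:
{"name": "apply_moves", "arguments": {
  "deltas": [
    [45,[0,0,2],0],
    [45,[0,0,1],0],
    [45,[0,0,1],0],
    [45,[0,0,0],0],
    [45,[0,0,0],0]
  ]
}}

```text
t: 41.32
tool_pos: [0.616, 0.1015, 0.2173]
orientation: [2.221, 2.221, 0.0]
force: [-0.6, -0.8, 0.4]
opening: 0.0555
```

Call:
{"name": "apply_moves", "arguments": {
  "deltas": [
    [45,[0,0,1],0],
    [45,[0,0,0],0],
    [45,[0,0,0],0],
    [45,[0,0,0],0]
  ]
}}

```text
t: 41.82
tool_pos: [0.6161, 0.1015, 0.2164]
orientation: [2.221, 2.221, 0.0]
force: [0.9, 0.6, -0.1]
opening: 0.0558
```

Call:
{"name": "apply_moves", "arguments": {
  "deltas": [
    [45,[0,0,0.7],0],
    [45,[0,0,0],0],
    [45,[0,0,0],0],
    [45,[0,0,0],0]
  ]
}}

```text
t: 42.32
tool_pos: [0.6161, 0.1015, 0.2163]
orientation: [2.221, 2.221, 0.0]
force: [-2.4, -0.6, 6.0]
opening: 0.0557
```

Firm contact at 6 N. Release, retreat and check by measurement.

Call:
{"name": "apply_moves", "arguments": {
  "deltas": [
    [65,[0,0,0],0],
    [75,[0,0,0],0],
    [75,[0,0,0],0],
    [75,[0,0,-15],0],
    [75,[0,0,-40],0]
  ]
}}

```text
t: 42.95
tool_pos: [0.6149, 0.1014, 0.2693]
orientation: [-2.219, -2.219, 0.006]
force: [0.3, -0.7, 0.2]
opening: 0.0751
```

Call:
{"name": "apply_moves", "arguments": {
  "deltas": [
    [75,[0,0,-33],0],
    [75,[-30,0,0],0],
    [75,[-30,0,0],0],
    [75,[0,0,0],0],
    [75,[0,0,0],0]
  ]
}}

```text
t: 43.58
tool_pos: [0.6161, 0.0418, 0.3042]
orientation: [2.222, 2.221, 0.001]
force: [0.5, 0.5, -0.0]
opening: 0.0749
```

Call:
{"name": "apply_moves", "arguments": {
  "deltas": [
    [75,[0,0,0],0],
    [75,[0,0,0],0],
    [75,[0,0,0],0]
  ]
}}

```text
t: 43.95
tool_pos: [0.616, 0.042, 0.3035]
orientation: [-2.221, -2.222, 0.0]
force: [0.0, -0.7, -0.1]
opening: 0.0749
```

```bash
python3 look.py e1; python3 look.py e2 side; python3 - <<'E'
from circ import *
d=np.load('pics/e1.npz'); im=d['im']
print('wheel',circle(d,im,(.616,.101),.027,.036,.88,1.15))
print('ring out z43',circle(d,im,(.616,.101),.043,.028,.85,1.15,dark=False),'bore',circle(d,im,(.616,.101),.043,.017,.8,1.2,dark=False))
print('hub',circle(d,im,(.616,.101),.061,.012,.6,1.4,dark=False))
p=proj(d,[(.616,.1,.04)])[0].astype(int)
a=cv2.resize(im[p[1]-50:p[1]+50,p[0]-50:p[0]+50],(400,400),interpolation=cv2.INTER_CUBIC)
d=np.load('pics/e2.npz'); p=proj(d,[(.622,.03,.02)])[0].astype(int)
b=cv2.resize(d['im'][p[1]-50:p[1]+50,p[0]-50:p[0]+50],(400,400),interpolation=cv2.INTER_CUBIC)
cv2.imwrite('pics/ee.png',np.hstack([a,b]))
E
```

```text
43.95 [616.   42.  303.5] [-2.221 -2.222  0.   ] [ 0.  -0.7 -0.1] 0.07489979739213294 0.0037566734954626174
44.0 [616.   41.9 303.4] [-2.221 -2.222  0.   ] [-0.4 -0.7  0.5] 0.07533074245122266 0.0035616572386313917
wheel (array([615.5, 100.8,  35.3]), 71, 0.28)
ring out z43 (array([615.9, 100.5,  27. ]), 72, 0.18) bore (array([616.1,  99.8,  16.2]), 43, 0.47)
hub (array([616. , 101.8,  14.1]), 53, 0.35)
```

```bash
python3 - <<'E'
from h import *
print(order.close_job())
E
```

```text
the job is handed in; nothing more can be done
None
```

I laid out all four parts upright and handed the job in at about 44 s of the 99 s allowed. The wide gear is on the left pad next to the flange, the small gear on the right pad, and the sleeve on the middle pad. The bearing ring is over the hub, flat on the gear. Each part was set down to a small contact force (6 N at most). I did not touch the wrench or the can.

**Correction:** The gear's first placement measured about 2 mm off its pad centre. I put the ring back on the cardboard, moved the gear 2 mm and set it down again, then fitted the ring.

**Last checks (wrist camera):**

| Part | Offset found |
|---|---|
| Wide gear from its pad | about 0.4 mm |
| Small gear from its pad | about 0.6 mm |
| Sleeve from its pad | about 0.9 mm |
| Ring outer edge from gear axis | about 0.4 mm |

The ring came to rest at the height it should have lying on the gear's face, and the gear did not shift when it was fitted.

**Disagreements and limits:**
- The scene, side and wrist cameras disagreed by 2 to 5 mm on absolute positions along the row of pads. I therefore compared each part with its pad in matching wrist views.
- Edge fits for the ring bore and for the hub inside the ring were poor, so I did not rely on them.
- The viewer refused the last picture because the limit was reached, so the final check rests on measurements only. I did not re-measure the small gear and sleeve after fitting the ring.

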